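Unlock the bottle carrier

ROBOT

A 6-joint arm with a two-finger parallel gripper is mounted at the origin on the work surface. World frame = base frame: x ahead of the robot, y to its left, z up, the work surface at z = 0. Lengths are in m, angles in rad, forces in N, time in s.
With the tool pointing down it reaches from about 0.35 to 0.875 m from the base axis. Payload 4.2 kg.
Tool frame: the origin (TCP) lies at the very end of the fingers, on their centre line; the grasp point (between the pads) lies 19 mm behind it; z points along the fingers, y is the direction in which the jaws open and shut (so a half turn about z gives the same grasp; the last joint's range is limited). The gripper opens to 87 mm and grips with 3 to 60 N. Pads are 19 mm wide; open, the fingers measure 117 mm over their backs; the gripper's body (75 mm by 190 mm) begins 51 mm behind the grasp point.
Start: joints at [-1.04, 0.385, 0.008, 0, -1.194, -0.259], TCP at [0.168, -0.602, 0.223] pointing down, gripper open.
Joint ranges: [-3.14, 3.14], [-1.21, 2.06], [-1.07, 1.41], [-3.16, 2.05], [-2.99, -0.16], [-3.1, 3.1]. Speed limits (rad/s): [2.79, 2.79, 3.14, 3.14, 3.14, 3.14].

INTERFACE

Orientations are given as a unit quaternion [w, x, y, z].
In Python, from bench import state, optics, manip gives the robot as it stands. The module is installed in compiled form; this text tells all that it offers.
- The arm moves only by the shell command python3 -m crank 'ROWS' [FORCE]. ROWS is a JSON object of lists of equal length, an entry for each row: "twist": the turn, a rotation vector about the tool's x, y, z in rad, a list of three; "linear": the shift along the tool's x, y, z in mm, a list of three; "grip": the finger opening in mm, from 0 to 87. In form: {"twist": [[wx, wy, wz], ...], "linear": [[dx, dy, dz], ...], "grip": [grip, ...]}. A call has 1 to 20 rows; each row is the pose to reach, as a shift and turn from the pose commanded when the call began, along the tool's axes at that moment; what a row does not reach only later rows make up. A row lasts 1/12 s, in which the tool goes at most 41.7 mm and 7.16 degrees, less where a joint would pass 70% of its speed; a pose out of reach is approached as far as the arm can. A call with a gripper value outside its range is refused whole. The fingers move at their own pace and stop on an object; FORCE is the grip in N (left out, the last holds). Time passes only in rows, so rows that repeat a pose let the fingers close. It gives the time, the measured TCP pose, the force and the opening at its end, in the units of the state.
- state(): the state, without advancing time (a new reading comes with each control period).
- optics.grab_frame(name): name is "side" or "top"; returns a dict with "img" (480x640x3 uint8, red, green, blue), "mtx" (3x3 intrinsics, pixels), "cam_to_world" (4x4, takes a point from camera to world coordinates). Camera axes: x right, y up, looking along -z (the intrinsics and any distortion apply to the point x, -y, -z); pixel columns grow to the right and rows downward; lengths in m; the calibration is good to about 2 mm. A picture is of the moment at which its call begins. There is no depth.
- manip.close_job(): hands the job in, once; it reports no verdict.
The state is a dict: "clock": time; "joint_pos": joint angles; "dq": joint speeds; "tau": joint torques, N m; "eef_pos": TCP position; "tool_rot": TCP orientation; "ft_force": force on the tool from outside, world axes, zero at the start; "ft_torque": the same for the moment, N m; "opening": opening from 0.0 (shut) to 1.0 (fully open).
Only numpy, scipy, OpenCV 4.12 (cv2) and the standard library are available. Lean on these libraries where they do the work, as an engineer would, in place of code of your own. Each camera call takes 0.05 s, during which the arm holds its last target. There are 200 camera calls.

TASK

The reagent bottles are needed: take the locking bar off the carrier that holds the three square bottles. Pick it up by its grip and raise it straight up, level, at least 6 cm so that both ends leave their open brackets together, then lay it flat, grip upward, inside the empty steel tray, setting it down before you let go. Leave the equal bar on the carrier with the small tubes where it lies.

Things in the scene. Friction and masses are not known exactly. Their poses are not given: they have to be found in the camera images.
- lock_bar_grip (a point): Bar over the three square bottles: steel, 260 x 24 x 12 mm, 0.35 kg, balanced, with an upright black grip plate on its middle, 60 mm along the bar, 16 mm thick, 50 mm tall. Point: the plate's centre, 37 mm above the bar's underside, 25 mm above its top face. x along the bar, y across (pinch the 16 mm), z up. It starts in its carrier's brackets, this point 122 mm above the bench.
- bottle_carrier: Fixed aluminium carrier, three square white bottles in a row under the bar (caps 77 mm high). Base 270 x 100 x 10 mm; origin under its centre on the bench, x along it and its bar, z up. At x = +115 and -115 mm a bracket 12 mm thick, 50 mm wide, with an open-topped slot 34 mm wide, floor 85 mm, top edges 107 mm above the bench. The bar lies loose in the slots, ends 9 mm beyond.
- tray: Empty shallow tray of steel sheet, fixed to the bench, 310 x 136 mm outside, walls 3 mm thick and 18 mm tall, floor 3 mm thick. Origin at the centre of its underside, on the bench; x along its length, z up. The bar lies inside along the length, its grip centre then 40 mm above the bench.
- other_bar_grip (a point): Grip of the other bar, to be left alone: it lies in a like carrier over a grey rack with two rows of small capped tubes. It is identical to the locking bar (same size, same point, same axes).

How it is judged:
On the way, in this order (a step that is already met when the one before it is completed fails the run):
1. the locking bar is straight above its brackets: raised 50 mm or more, level within 10 degrees, within 35 mm and 12 degrees of its line (x of lock_bar_grip in the frame of bottle_carrier between -0.035 and 0.035 m and y of lock_bar_grip in the frame of bottle_carrier between -0.035 and 0.035 m and z of lock_bar_grip in the frame of bottle_carrier above 0.172 m and angle between lock_bar_grip's own z axis and vertical below 0.175 rad and angle between the x axis of lock_bar_grip and the x axis of bottle_carrier, either way round below 0.21 rad), for 0.1 s.
2. the bar is on the tray's floor, flat, while the fingers still touch it (x of lock_bar_grip in the frame of tray between -0.035 and 0.035 m and y of lock_bar_grip in the frame of tray between -0.062 and 0.062 m and z of lock_bar_grip in the frame of tray between 0.03 and 0.047 m and angle between lock_bar_grip's own z axis and vertical below 0.175 rad and contact force between the fingers and lock_bar above 0.3 N), for 0.1 s.
At the end, for the whole second after the job is handed in: The locking bar lies at rest and released inside the tray, flat on its floor (grip centre 30 to 47 mm above the tray's underside and within 35 mm along and 62 mm across of the tray's centre), grip upward within 10 degrees, and the other bar is within 20 mm of where it started (x of lock_bar_grip in the frame of tray between -0.035 and 0.035 m and y of lock_bar_grip in the frame of tray between -0.062 and 0.062 m and z of lock_bar_grip in the frame of tray between 0.03 and 0.047 m and angle between lock_bar_grip's own z axis and vertical below 0.175 rad and linear speed of lock_bar below 0.02 m/s and distance of other_bar_grip from where it was at the start of the episode below 0.02 m); the robot touches nothing.
It fails at once if the other bar is moved by more than 20 mm (distance of other_bar_grip from where it was at the start of the episode above 0.02 m).
It fails at once if the locking bar is tipped more than 20 degrees from level (angle between lock_bar_grip's own z axis and vertical above 0.35 rad).
It also fails if it takes over 45 s, if anything falls off the work surface, if the arm or the gripper's body presses on something with over 40 N, if the wrist force passes 120 N, or if a joint passes its speed limit or range.

## Working session

There is one attempt and no reset: what is moved stays moved. The work goes in short steps, Python scripts to look and compute and a shell command to move; the robot and the scene stay as the last step left them, time stands still between calls to the robot, and variables do not carry over. Pictures are saved under pics/ and viewed, about 8 in all and at most 12, crops included, and the job is handed in when it is done.

```bash
mkdir -p pics; python3 - <<'E'
from bench import state, optics, manip
import cv2,numpy as np
for n in("top","side"):
    f=optics.grab_frame(n); cv2.imwrite(f"pics/{n}0.png",f["img"][:,:,::-1]); print(n,f["mtx"],f["cam_to_world"].__repr__(),[k for k in f])
s=state();print({k:np.round(v,4).tolist() for k,v in s.items()})
E
```

```text
top [[434.9620488    0.         327.28035179]
 [  0.         434.9620488  236.69024641]
 [  0.           0.           1.        ]] array([[ 0.00708656,  0.99524545, -0.09714045,  0.44577384],
       [-0.9999029 ,  0.00588694, -0.01263038,  0.00769   ],
       [-0.01199847,  0.09722052,  0.99519054,  0.99972642],
       [ 0.        ,  0.        ,  0.        ,  1.        ]]) ['img', 'mtx', 'cam_to_world']
side [[462.09383625   0.         322.38303475]
 [  0.         462.09383625 236.83192473]
 [  0.           0.           1.        ]] array([[-0.99982752, -0.01836652,  0.00275801,  0.50778458],
       [ 0.01262429, -0.56316022,  0.82625129,  0.75039852],
       [-0.01362216,  0.8261436 ,  0.56329494,  0.61398147],
       [ 0.        ,  0.        ,  0.        ,  1.        ]]) ['img', 'mtx', 'cam_to_world']
{'clock': 0.1, 'joint_pos': [-1.0404, 0.3855, 0.0068, -0.0004, -1.194, -0.2586], 'dq': [-0.0006, -0.0051, 0.005, 0.0007, 0.0009, 0.0], 'tau': [-0.0005, -39.169, 18.7935, 4.2319, 0.0135, -0.0001], 'eef_pos': [0.1677, -0.6015, 0.2216], 'tool_rot': [-0.0002, -0.1354, 0.9908, 0.001], 'ft_force': [-0.5044, 0.7018, -0.3044], 'ft_torque': [0.0108, 0.0108, -0.0247], 'opening': 1.0002}
```

View pics/top0.png

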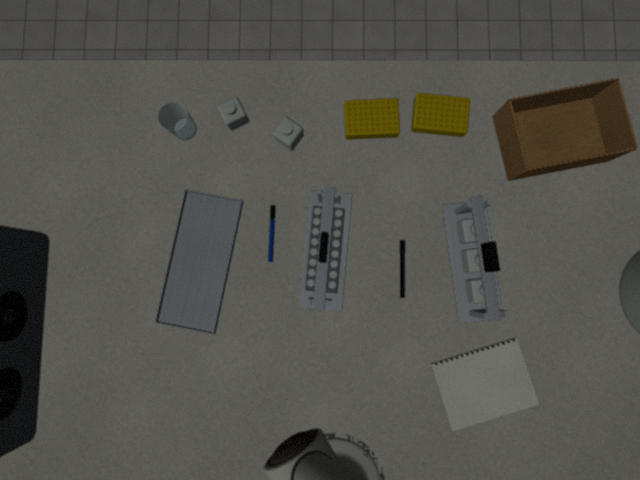

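View pics/side0.png

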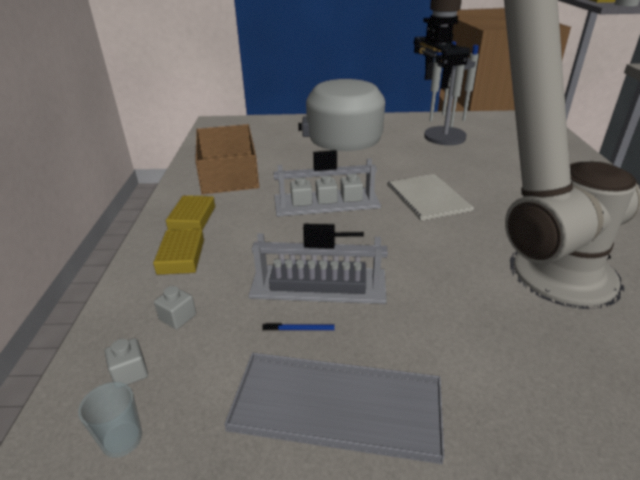

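```bash
python3 - <<'E'
import cv2,numpy as np
t=cv2.imread("pics/top0.png")
g=lambda im,x,y,w,h,k:np.clip(cv2.resize(im[y:y+h,x:x+w],None,fx=k,fy=k,interpolation=cv2.INTER_CUBIC)*1.6,0,255).astype(np.uint8)
a=g(t,430,185,95,145,4);b=g(t,150,185,100,145,4)
cv2.imwrite("pics/c1.png",np.hstack([a,b]))
s=cv2.imread("pics/side0.png")
cv2.imwrite("pics/c2.png",g(s,265,140,130,80,6))
E
```

```text
(no output)
```

View pics/c1.png

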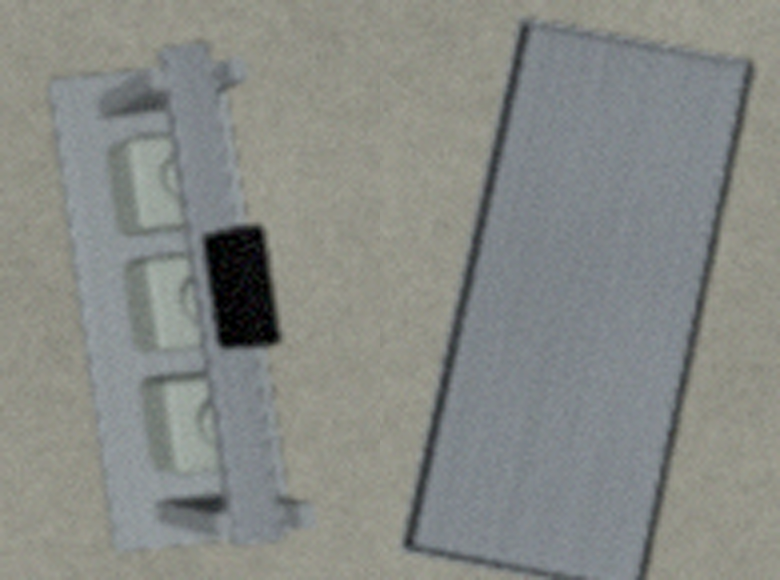

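View pics/c2.png

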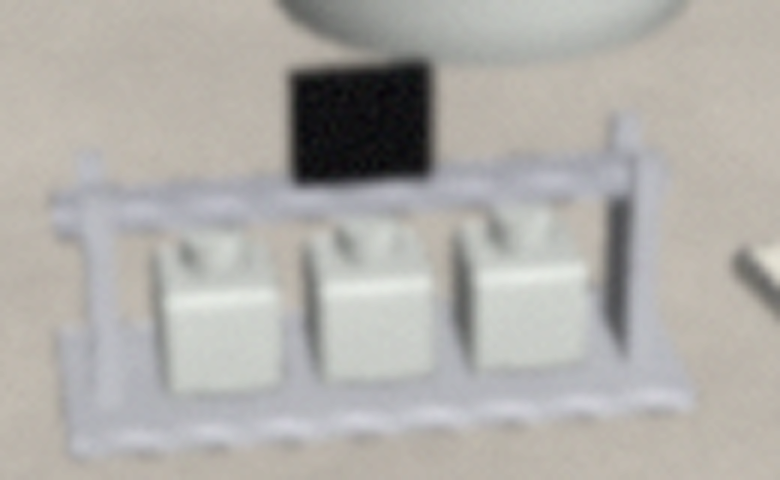

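The top view shows the bottle bar at about (475,196)–(497,320), with the grip near (490,257). The tray's corners are near (186,190), (242,200), (157,322) and (216,333). The side view confirms the bottle carrier is the far one, grip near (325,160).

```bash
cat > h.py <<'E'
import numpy as np
from scipy.optimize import least_squares
from scipy.spatial.transform import Rotation as R
K={'t':(434.962,327.28,236.69),'s':(462.094,322.383,236.832)}
T={'t':np.array([[0.00708656,0.99524545,-0.09714045,0.44577384],[-0.9999029,0.00588694,-0.01263038,0.00769],[-0.01199847,0.09722052,0.99519054,0.99972642],[0,0,0,1]]),
's':np.array([[-0.99982752,-0.01836652,0.00275801,0.50778458],[0.01262429,-0.56316022,0.82625129,0.75039852],[-0.01362216,0.8261436,0.56329494,0.61398147],[0,0,0,1]])}
def proj(c,P):
    q=T[c][:3,:3].T@(np.asarray(P)-T[c][:3,3]); f,cx,cy=K[c]
    return np.array([cx+f*q[0]/-q[2],cy-f*q[1]/-q[2]])
def fit(obs,x0):  # obs: (cam,(u,v),(lx,ly,z)) -> x,y,yaw
    def r(p):
        c,s=np.cos(p[2]),np.sin(p[2])
        return np.concatenate([proj(k,[p[0]+c*l[0]-s*l[1],p[1]+s*l[0]+c*l[1],l[2]])-uv for k,uv,l in obs])
    o=least_squares(r,x0); return o.x,np.round(r(o.x).reshape(-1,2),1)
E
python3 - <<'E'
from h import *
A=lambda x,y:np.array([430+x/4-.4,185+y/4-.4]);B=lambda x,y:A(x-380-1120,y);S=lambda x,y:np.array([265+x/6-.4,140+y/6-.4])
# local x ahead(world x), y left
bt=[('t',A(162,48),(.13,.012,.097)),('t',A(208,42),(.13,-.012,.097)),('t',A(232,543),(-.13,.012,.097)),('t',A(280,538),(-.13,-.012,.097)),
('t',A(262,226),(.03,-.008,.147)),('t',A(280,342),(-.03,-.008,.147)),('t',A(206,237),(.03,.008,.097)),('t',A(221,347),(-.03,.008,.097))]
sd=[('s',S(292,72),(.03,.008,.147)),('s',S(430,62),(-.03,.008,.147)),('s',S(297,185),(.03,.008,.097)),('s',S(430,176),(-.03,.008,.097))]
for o in(bt,sd,bt+sd):print('bar',*fit(o,[.4,-.3,0]))
car=[('t',A(50,80),(.135,.05,.01)),('t',A(118,550),(-.135,.05,.01)),('s',S(72,455),(.135,.05,0)),('s',S(692,405),(-.135,.05,0))]
print('car',*fit(car,[.4,-.3,0]))
tr=[('t',B(525,20),(.155,.068,.018)),('t',B(750,62),(.155,-.068,.018)),('t',B(408,548),(-.155,.068,.018)),('t',np.array([215.5,333]),(-.155,-.068,.018)),
('s',np.array([254,356]),(.155,-.068,.018)),('s',np.array([440,376]),(-.155,-.068,.018)),('s',np.array([231,428]),(.155,.068,.018)),('s',np.array([441,450]),(-.155,.068,.018))]
for o in(tr[:4],tr):print('tray',*fit(o,[.4,.3,0]))
# other carrier rough
print('other',*fit([('t',np.array([333,187]),(.13,0,.097)),('t',np.array([318,311]),(-.13,0,.097))],[.4,0,0]))
from bench import state
print(R.from_quat(np.roll(state()['tool_rot'],-1)).as_matrix().round(4))
E
```

```text
bar [ 0.49354033 -0.30732246  0.11395066] [[ 0.5 -0.6]
 [ 0.4 -0.3]
 [ 0.7  0.7]
 [ 0.4  0.7]
 [ 0.8 -1. ]
 [ 0.7  0.5]
 [-1.9 -0.8]
 [-1.6  0.6]]
bar [ 0.49577901 -0.31793199  0.1578226 ] [[-0.4  0.4]
 [ 0.6  0.1]
 [-0.7  0. ]
 [ 0.5 -0.6]]
bar [ 0.49406507 -0.30796235  0.11367847] [[ 0.8 -0.8]
 [ 0.7 -0.6]
 [ 1.   0.5]
 [ 0.7  0.5]
 [ 1.1 -1.3]
 [ 1.   0.3]
 [-1.6 -1. ]
 [-1.3  0.3]
 [ 0.1  1.8]
 [ 1.4  1.9]
 [-0.3  1.6]
 [ 1.3  1.4]]
car [ 0.49200658 -0.31026241  0.12320785] [[ 0.5 -0.8]
 [ 0.7  0.2]
 [-0.2  1.3]
 [ 0.9  1. ]]
tray [ 0.48679515  0.30758812 -0.17467995] [[-0.5 -1.2]
 [ 1.  -1.2]
 [-0.5  1.2]
 [-0.   1.1]]
tray [ 0.48589872  0.30917235 -0.16030203] [[-2.2 -0.5]
 [-0.5 -1.4]
 [-0.4  2.2]
 [ 0.3  1.2]
 [-2.4 -3.4]
 [ 0.3 -3.1]
 [-5.1 -3.3]
 [ 5.4  3.2]]
other [ 0.50990448  0.022467   -0.11269494] [[-0.   0.1]
 [ 0.  -0.1]]
[[-9.633e-01 -2.683e-01 -6.000e-04]
 [-2.683e-01  9.633e-01  1.800e-03]
 [ 1.000e-04  1.900e-03 -1.000e+00]]
```

```bash
python3 - <<'E'
from h import *
A=lambda x,y:np.array([430+x/4-.4,185+y/4-.4]);B=lambda x,y:A(x-380-1120,y);S=lambda x,y:np.array([265+x/6-.4,140+y/6-.4])
bar=[('t',A(162,48),(.13,.012,.097)),('t',A(208,42),(.13,-.012,.097)),('t',A(232,543),(-.13,.012,.097)),('t',A(280,538),(-.13,-.012,.097)),
('t',A(262,226),(.03,-.008,.147)),('t',A(280,342),(-.03,-.008,.147)),
('s',S(292,72),(.03,.008,.147)),('s',S(430,62),(-.03,.008,.147)),('s',S(297,185),(.03,.008,.097)),('s',S(430,176),(-.03,.008,.097))]
car=[('t',A(50,80),(.135,.05,.01)),('t',A(118,550),(-.135,.05,.01)),('s',S(72,455),(.135,.05,0)),('s',S(692,405),(-.135,.05,0))]
tr=[('t',B(525,20),(.155,.068,.018)),('t',B(750,62),(.155,-.068,.018)),('t',B(408,548),(-.155,.068,.018)),('t',np.array([215.5,333]),(-.155,-.068,.018)),
('s',np.array([254,356]),(.155,-.068,.018)),('s',np.array([440,376]),(-.155,-.068,.018)),('s',np.array([231,428]),(.155,.068,.018)),('s',np.array([441,450]),(-.155,.068,.018))]
G=[bar,car,tr]
def r(p):
    e=[]
    for i,o in enumerate(G):
        x,y,t=p[3*i:3*i+3];c,s=np.cos(t),np.sin(t)
        for k,uv,l in o:
            u=proj(k,[x+c*l[0]-s*l[1],y+s*l[0]+c*l[1],l[2]]);f,cx,cy=K[k]
            d=(u-[cx,cy]);k1=p[9+(k=='s')];e.append(([cx,cy]+d*(1+k1*(d@d)/f**2))-uv)
    return np.ravel(e)
o=least_squares(r,[.49,-.31,.12,.49,-.31,.12,.48,.31,-.17,0,0],loss='soft_l1')
print(o.x.round(4));print(r(o.x).reshape(-1,2).round(1).tolist())
E
```

```text
[ 0.4934 -0.314   0.1242  0.4916 -0.3136  0.1305  0.4847  0.3163 -0.1748
 -0.1364 -0.1384]
[[0.6, 0.3], [-0.1, 0.6], [0.5, -1.3], [-0.5, -1.6], [0.4, -1.0], [0.2, -0.2], [0.5, 1.3], [1.5, 1.3], [0.1, 0.7], [1.4, 0.5], [0.3, -0.1], [0.1, -1.1], [0.3, 0.8], [0.8, 0.2], [-1.8, 0.5], [-2.2, -0.1], [0.4, -0.3], [-2.0, 0.3], [-0.4, -2.6], [0.1, -1.4], [-2.4, -6.0], [1.6, 0.3]]
```

```bash
python3 -m crank '{"twist":[[0,0,0.02],[0,0,0.03],[0,0,0.05],[0,0,0.06],[0,0,0.08],[0,0,0.09],[0,0,0.11],[0,0,0.12],[0,0,0.13],[0,0,0.14],[0,0,0.145],[0,0,0.145],[0,0,0.145],[0,0,0.145],[0,0,0.145],[0,0,0.145],[0,0,0.145],[0,0,0.145]],"linear":[[-15,7,0],[-40,20,0],[-70,34,0],[-102,50,0],[-134,66,0],[-166,81,0],[-198,97,0],[-230,113,0],[-262,128,0],[-294,144,0],[-324,159,0],[-350,171,0],[-371,182,0],[-384,188,0],[-390,191,0],[-390,191,0],[-390,191,0],[-390,191,0]],"grip":[87,87,87,87,87,87,87,87,87,87,87,87,87,87,87,87,87,87]}' 10
python3 - <<'E'
from bench import optics
import cv2,numpy as np
f=[optics.grab_frame(n)["img"][:,:,::-1] for n in("top","side")]
a=cv2.resize(f[0][150:350,400:560],None,fx=3,fy=3)[:480];b=cv2.resize(f[1][60:240,270:420],None,fx=2.66,fy=2.66)
b=cv2.copyMakeBorder(b,0,480-b.shape[0],0,0,cv2.BORDER_CONSTANT) if b.shape[0]<480 else b[:480]
c=np.hstack([a,b])[:, :800];cv2.imwrite("pics/m1.png",np.clip(c*1.4,0,255))
E
```

```text
clock: 1.6
eef_pos: [0.4913, -0.3141, 0.2225]
tool_rot: [-0.0, -0.063, 0.998, 0.0]
ft_force: [0.2, -0.5, -0.3]
opening: 0.999[ WARN:0@1.527] global loadsave.cpp:1063 imwrite_ Unsupported depth image for selected encoder is fallbacked to CV_8U.
```

View pics/m1.png

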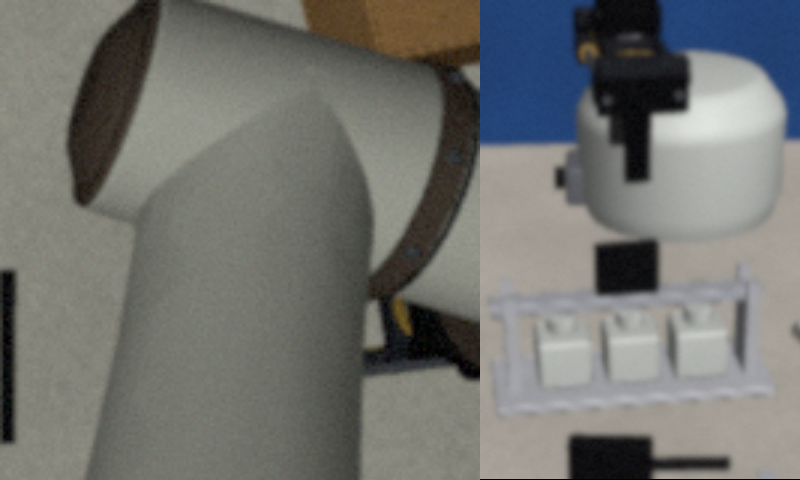

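The fingers are right above the grip: in the side crop the near finger is at column 637 and the plate at 627. I'll go down about 118 mm, then close.

```bash
python3 -m crank '{"twist":[[0,0,0],[0,0,0],[0,0,0],[0,0,0],[0,0,0],[0,0,0],[0,0,0],[0,0,0],[0,0,0],[0,0,0],[0,0,0],[0,0,0],[0,0,0],[0,0,0],[0,0,0],[0,0,0],[0,0,0],[0,0,0]],"linear":[[-3,0,10],[-3,0,30],[-3,0,55],[-3,0,80],[-3,0,100],[-3,0,112],[-3,0,117],[-3,0,117],[-3,0,117],[-3,0,117],[-3,0,117],[-3,0,117],[-3,0,117],[-3,0,117],[-3,0,117],[-3,0,117],[-3,0,117],[-3,0,117]],"grip":[87,87,87,87,87,87,87,87,60,40,30,25,20,15,10,10,10,10]}' 10
python3 - <<'E'
from bench import optics
import cv2,numpy as np
b=optics.grab_frame("side")["img"][:,:,::-1]
cv2.imwrite("pics/m2.png",np.clip(cv2.resize(b[100:230,250:410],None,fx=4,fy=4)*1.3,0,255).astype(np.uint8))
E
```

```text
clock: 3.2
eef_pos: [0.4952, -0.313, 0.1055]
tool_rot: [-0.0, -0.063, 0.998, 0.0]
ft_force: [-0.3, -0.7, 0.5]
opening: 0.324
```

View pics/m2.png

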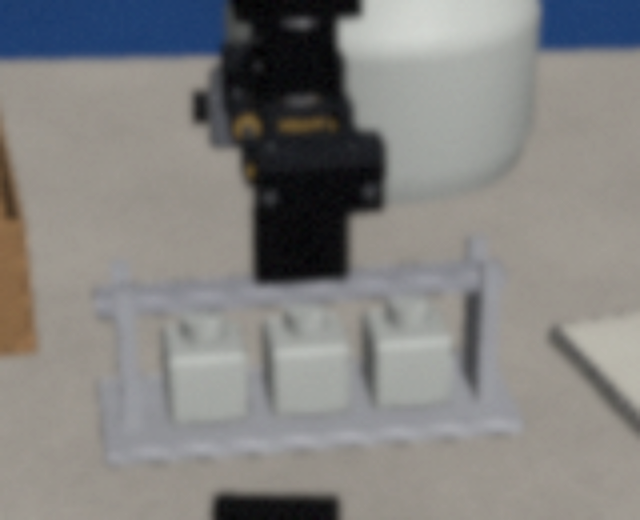

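The fingers straddle the plate just above the bar and are still closing (28 mm), so I'll finish closing and firm up the grip.

```bash
z='x'; python3 -m crank '{"twist":[[0,0,0],[0,0,0],[0,0,0],[0,0,0],[0,0,0],[0,0,0],[0,0,0],[0,0,0]],"linear":[[0,0,0],[0,0,0],[0,0,0],[0,0,0],[0,0,0],[0,0,0],[0,0,0],[0,0,0]],"grip":[10,10,8,8,8,8,8,8]}' 10
python3 -m crank '{"twist":[[0,0,0],[0,0,0],[0,0,0],[0,0,0],[0,0,0],[0,0,0]],"linear":[[0,0,0],[0,0,0],[0,0,0],[0,0,0],[0,0,0],[0,0,0]],"grip":[0,0,0,0,0,0]}' 40
```

```text
clock: 3.92
eef_pos: [0.4951, -0.3129, 0.1055]
tool_rot: [-0.0, -0.063, 0.998, 0.0]
ft_force: [-1.5, 3.6, 2.8]
opening: 0.183
clock: 4.42
eef_pos: [0.4951, -0.3129, 0.1056]
tool_rot: [-0.0, -0.063, 0.998, 0.0]
ft_force: [-1.1, 3.8, 2.3]
opening: 0.183
```

```bash
python3 -m crank '{"twist":[[0,0,0],[0,0,0],[0,0,0],[0,0,0],[0,0,0],[0,0,0],[0,0,0],[0,0,0],[0,0,0],[0,0,0],[0,0,0],[0,0,0],[0,0,0],[0,0,0],[0,0,0],[0,0,0]],"linear":[[0,0,-3],[0,0,-8],[0,0,-15],[0,0,-24],[0,0,-34],[0,0,-45],[0,0,-57],[0,0,-70],[0,0,-83],[0,0,-96],[0,0,-109],[0,0,-119],[0,0,-126],[0,0,-130],[0,0,-130],[0,0,-130]],"grip":[0,0,0,0,0,0,0,0,0,0,0,0,0,0,0,0]}' 40
python3 - <<'E'
from bench import optics
import cv2,numpy as np
b=optics.grab_frame("side")["img"][:,:,::-1]
cv2.imwrite("pics/m3.png",np.clip(cv2.resize(b[50:250,220:440],None,fx=3,fy=3)*1.3,0,255).astype(np.uint8))
E
```

```text
clock: 5.75
eef_pos: [0.495, -0.3127, 0.2352]
tool_rot: [-0.0, -0.063, 0.998, 0.0]
ft_force: [0.4, -0.1, -3.3]
opening: 0.18
```

View pics/m3.png

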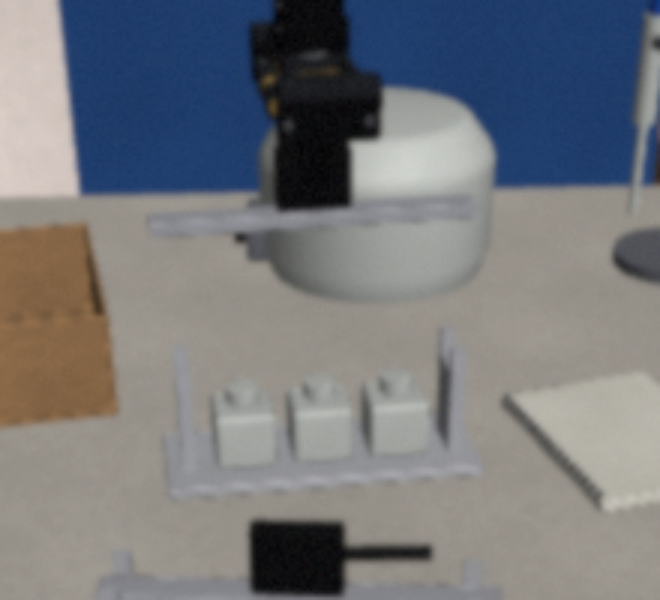

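The bar is up and level, clear of both brackets, with its ends at (148,222) and (473,207) in the crop. Next I carry it to the tray.

```bash
python3 -m crank '{"twist":[[0,0,0.005],[0,0,0.014],[0,0,0.029],[0,0,0.046],[0,0,0.064],[0,0,0.081],[0,0,0.098],[0,0,0.116],[0,0,0.133],[0,0,0.15],[0,0,0.168],[0,0,0.185],[0,0,0.202],[0,0,0.22],[0,0,0.237],[0,0,0.254],[0,0,0.272],[0,0,0.287],[0,0,0.296],[0,0,0.301]],"linear":[[-1,10,0],[-3,30,0],[-7,60,0],[-11,96,0],[-15,132,0],[-18,168,0],[-22,204,0],[-26,240,0],[-30,276,0],[-34,312,0],[-38,348,0],[-42,384,0],[-46,420,0],[-50,456,0],[-54,492,0],[-58,528,0],[-62,565,0],[-66,595,0],[-68,615,0],[-69,625,0]],"grip":[0,0,0,0,0,0,0,0,0,0,0,0,0,0,0,0,0,0,0,0]}' 40
python3 -m crank '{"twist":[[0,0,0],[0,0,0],[0,0,0],[0,0,0],[0,0,0],[0,0,0],[0,0,0],[0,0,0],[0,0,0],[0,0,0]],"linear":[[0,0,0],[0,0,0],[0,0,5],[0,0,20],[0,0,45],[0,0,75],[0,0,100],[0,0,115],[0,0,120],[0,0,120]],"grip":[0,0,0,0,0,0,0,0,0,0]}' 40
python3 - <<'E'
from bench import optics
import cv2,numpy as np
b=optics.grab_frame("side")["img"][:,:,::-1];t=optics.grab_frame("top")["img"][:,:,::-1]
c=np.hstack([cv2.resize(b[230:480,200:460],None,fx=1.6,fy=1.6),cv2.resize(t[150:350,130:320],None,fx=2,fy=2)])
cv2.imwrite("pics/m4.png",np.clip(c*1.3,0,255).astype(np.uint8))
E
```

```text
clock: 7.47
eef_pos: [0.4836, 0.3186, 0.2344]
tool_rot: [-0.0, 0.086, 0.996, -0.0]
ft_force: [0.6, 0.2, -3.5]
opening: 0.181
clock: 8.3
eef_pos: [0.4841, 0.314, 0.1142]
tool_rot: [-0.001, 0.088, 0.996, -0.001]
ft_force: [0.5, -0.2, -2.9]
opening: 0.182
```

View pics/m4.png

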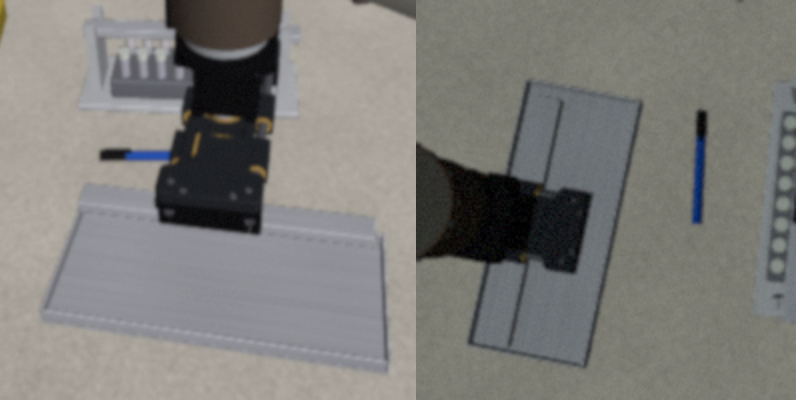

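The bar is above the tray, its visible edge running from (560,98) to (512,345) in the top crop, parallel to the tray and inside it. I'll lower it, slowly near the floor.

```bash
python3 -m crank '{"twist":[[0,0,0],[0,0,0],[0,0,0],[0,0,0],[0,0,0],[0,0,0],[0,0,0],[0,0,0],[0,0,0],[0,0,0],[0,0,0],[0,0,0],[0,0,0],[0,0,0],[0,0,0]],"linear":[[0,0,6],[0,0,18],[0,0,34],[0,0,50],[0,0,64],[0,0,74],[0,0,80],[0,0,83],[0,0,85],[0,0,87],[0,0,88],[0,0,89],[0,0,90],[0,0,90],[0,0,90]],"grip":[0,0,0,0,0,0,0,0,0,0,0,0,0,0,0]}' 40
```

```text
clock: 9.65
eef_pos: [0.4847, 0.3158, 0.0257]
tool_rot: [0.0, 0.087, 0.996, 0.0]
ft_force: [-0.0, -0.0, -2.9]
opening: 0.182
```

```bash
python3 -m crank '{"twist":[[0,0,0],[0,0,0],[0,0,0],[0,0,0],[0,0,0],[0,0,0]],"linear":[[0,0,0.5],[0,0,1],[0,0,1.5],[0,0,2],[0,0,2],[0,0,2]],"grip":[0,0,0,0,0,0]}' 40; python3 -m crank '{"twist":[[0,0,0],[0,0,0],[0,0,0]],"linear":[[0,0,0.5],[0,0,0.5],[0,0,0.5]],"grip":[0,0,0]}' 40
```

```text
clock: 10.15
eef_pos: [0.4846, 0.3158, 0.0236]
tool_rot: [0.0, 0.087, 0.996, 0.0]
ft_force: [0.4, 0.3, -3.3]
opening: 0.178
clock: 10.4
eef_pos: [0.4846, 0.3158, 0.0236]
tool_rot: [0.0, 0.087, 0.996, 0.0]
ft_force: [-1.1, -0.3, 2.6]
opening: 0.18
```

The floor reaction has appeared (z force went from −3.3 to +2.6 N). I'll hold briefly, release to a modest opening, then retreat.

```bash
python3 -m crank '{"twist":[[0,0,0],[0,0,0],[0,0,0],[0,0,0],[0,0,0],[0,0,0],[0,0,0],[0,0,0],[0,0,0],[0,0,0],[0,0,0],[0,0,0]],"linear":[[0,0,0.3],[0,0,0.3],[0,0,0.3],[0,0,0.3],[0,0,0.3],[0,0,0.3],[0,0,0.3],[0,0,0.3],[0,0,0.3],[0,0,0.3],[0,0,0.3],[0,0,0.3]],"grip":[0,0,0,0,45,45,45,45,45,45,45,45]}' 15
```

```text
clock: 11.4
eef_pos: [0.4846, 0.3158, 0.0227]
tool_rot: [0.0, 0.087, 0.996, -0.0]
ft_force: [-0.1, -0.3, -0.0]
opening: 0.513
```

```bash
python3 -c "
from bench import state;s=state();print(s['opening'],s['ft_force'],s['eef_pos'])"
```

```text
0.5130322506825701 [-0.06709383 -0.34091908 -0.02417905] [0.48462788 0.31575262 0.02271671]
```

```bash
python3 -m crank '{"twist":[[0,0,0],[0,0,0],[0,0,0],[0,0,0],[0,0,0],[0,0,0],[0,0,0],[0,0,0],[0,0,0],[0,0,0],[0,0,0],[0,0,0],[0,0,0]],"linear":[[0,0,-5],[0,0,-15],[0,0,-30],[0,0,-50],[0,0,-75],[0,0,-105],[0,0,-135],[0,0,-165],[0,0,-190],[0,0,-205],[0,0,-210],[0,0,-210],[0,0,-210]],"grip":[45,45,45,45,45,45,45,45,45,45,45,45,45]}' 15
python3 - <<'E'
from bench import optics
import cv2,numpy as np
b=optics.grab_frame("side")["img"][:,:,::-1];t=optics.grab_frame("top")["img"][:,:,::-1]
c=np.hstack([cv2.resize(b[230:480,200:460],None,fx=1.6,fy=1.6),cv2.resize(t[150:350,130:320],None,fx=2,fy=2)])
cv2.imwrite("pics/m5.png",np.clip(c*1.3,0,255).astype(np.uint8))
E
```

```text
clock: 12.48
eef_pos: [0.4841, 0.3154, 0.2323]
tool_rot: [-0.0, 0.087, 0.996, -0.0]
ft_force: [0.6, 0.4, -0.9]
opening: 0.519
```

View pics/m5.png

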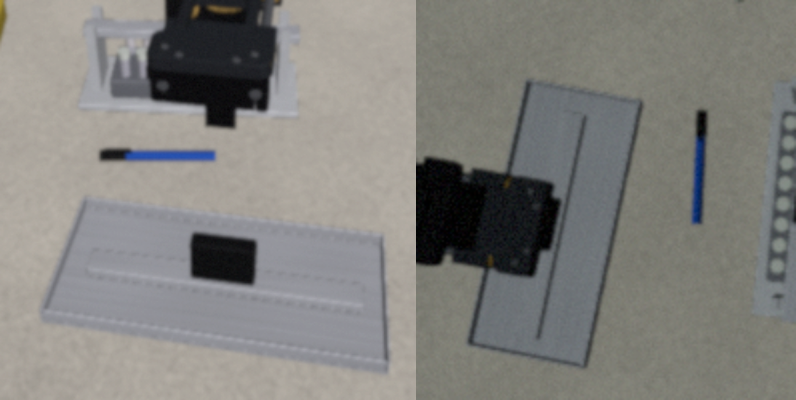

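The bar lies flat and centred in the tray (side crop (85,260)–(365,300)) with its grip upright at (223,258). The gripper is well clear, so I'm handing in.

```bash
python3 -c "
from bench import manip;print(manip.close_job())"
```

```text
the job is handed in; nothing more can be done
None
```

The locking bar is off the bottle carrier and lying flat, grip upward, near the middle of the tray. I handed the job in at about 12.5 s on the robot's clock; it reported no verdict.

I gripped the bar by its plate at 40 N and raised it straight up 130 mm. The picture there showed it level and clear of both brackets. I then carried it over to the tray and lowered it until the floor pushed back (wrist force in z went from −3.3 to +2.6 N). After holding it there I opened the fingers and raised the arm 21 cm.

- **Last checks:** the last picture shows the bar flat and centred, with the gripper clear. When I let go, the tool stood within about 1 mm of my estimate of the tray's centre.
- **Other bar:** its carrier and the bar end in view look undisturbed, and nothing touched it. The arm hid most of it in that last picture, so I did not measure its position again.
- **Disagreement:** my first position fits were up to 9 mm out across the bench, because the cameras have lens distortion. I corrected for that before moving. One tray corner in the side view still missed by about 6 pixels, probably my own misreading.

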